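# Dock the light meter and hold the reference cell in the photometer's light path

### The job

Get the bench photometer ready and take a reference reading by hand: first lower the loose light meter gently into its cradle on the metal base plate, its window facing the lamp, so that it sits flat, square and fully home, and let go of it. Then draw the one stoppered glass cell out of the wooden block with the fingers on its two frosted sides only, never on the clear faces, and finish while holding it, upright and still, in the light path about midway between lamp and meter, so that the light passes squarely through the middle of both clear faces. Do not knock the glass against the photometer or the meter, and leave the open cells and everything else on the bench where they are.

Things in the scene. Friction and masses are not known exactly. Their poses are not given: they have to be found in the camera images.
- photometer: Bench photometer, fixed: aluminium plate 250 x 110 x 12 mm with a grid of small holes. Origin: centre of the plate's underside, z up, x along the light path. Lamp at the +x end, black cradle for the meter at the -x end. The light runs level along -x, a pencil 1 to 2 mm thick, 57 mm above the bench (45 mm above the plate). Place and direction vary.
- lamp_lens (a point): Centre of the lamp's lens: front of a dark tube 30 mm across, 38 mm from the plate's centre on the +x side, 57 mm above the bench. The lamp reaches back from here to +123 mm; its ring clamp is the highest part, 83 mm above the bench. From lens to seated meter 76 mm are free.
- pocket (a point): Where the seated meter's origin belongs: floor of the cradle pocket (the plate's top, 12 mm above the bench), 77 mm from the plate's centre on the -x side; axes as photometer; the seated meter's x points the same way. The rim follows the meter with 1.5 mm to spare per side (nose gap 2.5 mm): walls 6 mm high, 7 mm thick, a flared lead-in above, rim top 11 mm over the plate.
- beam (a point): Point on the light path midway between the lens and the seated meter's window, 57 mm above the bench; axes as photometer, x along the light.
- meter: Battery light meter, loose: grey block 50 (x) x 36 (y) x 64 mm high, with a nose 14 mm long, 20 wide, 60 high on its +x side that carries the round window; small screen and three keys on top. Origin: centre of the 50 x 36 block's underside, z up, x to the window. 0.1 to 0.2 kg. Starts upright on the bench left or right of the photometer, turned variously.
- meter_window (a point): Centre of the light meter's window: on the nose's front face, 39 mm ahead of the meter's origin, 45 mm above its underside.
- cell_block: Wooden block 130 mm (x) x 46 mm (y) x 16 mm high, fixed to the bench, with a row of three slots along its x at -42, 0 and +42 mm, each 24.5 x 14.5 mm (long side along x), 12 mm deep, floor 4 mm above the bench. Origin at the centre of its underside.
- cell: Stoppered glass cell 22.5 (x) x 12.5 (y) x 45 mm high, round white stopper 9 mm across, 7 mm high on top. Origin: centre of its underside, z up. The broad sides (+y, -y, 12.5 mm apart) are frosted, whitish; the narrow ends (+x, -x) are clear. 25 to 40 g. Starts upright in one of the block's three slots, x along the block's x, its lower 12 mm in the slot, top of glass 49 mm above the bench.
- open_cell_1: Open-topped cell without stopper, otherwise of the same size and make, empty, in another slot of the block; leave it.
- open_cell_2: A second open-topped cell in the remaining slot; leave it.
- screwdriver: Bystander: screwdriver with a blue handle, 170 mm long, lying on the right of the bench.
- cutters: Bystander: side cutters with yellow handles, 130 mm long, lying behind the photometer.
- tape_roll: Bystander: roll of black tape 56 mm across, 18 mm high, behind the photometer.
- breadboard: Bystander: white solderless breadboard 55 x 165 mm with a few components, behind the photometer.
- multimeter: Bystander: yellow multimeter 150 x 76 x 40 mm lying on its back.
- clip_box: Bystander: clear open box 75 x 105 x 34 mm with coloured clips.
Not all that is in view belongs to the job. Leave any orange look-alike of the cell alone. There is more than one size of the cell_block; the job needs the smaller.

How it is judged:
By the outcome, as a careful person would: the job done as asked, in the order asked, and still so for the second after the job is handed in, while the arm keeps its last pose, push and grip.
It also fails if it takes over 58 s, if anything falls off the work surface, if the arm or the gripper's body presses on something with over 40 N, if the wrist force passes 120 N, or if a joint passes its speed limit or range.

### The arm

A 6-joint arm with a two-finger parallel gripper is mounted at the origin on the work surface. World frame = base frame: x ahead of the robot, y to its left, z up, the work surface at z = 0. Lengths are in m, angles in rad, forces in N, time in s.
With the tool pointing down it reaches from about 0.3 to 0.825 m from the base axis. Payload 5.4 kg.
Tool frame: the origin (TCP) lies at the very end of the fingers, on their centre line; the grasp point (between the pads) lies 19 mm behind it; z points along the fingers, x is the direction in which the jaws open and shut, and the axes are right-handed (so a half turn about z gives the same grasp; the last joint's range is limited). The gripper opens to 92 mm and grips with 3 to 60 N. Pads are 20 mm wide; open, the fingers measure 128 mm over their backs; the gripper's body (75 mm by 189 mm) begins 69 mm behind the grasp point.
Start: joints at [0.928, 0.158, 1.597, -0, 1.386, -0.21], TCP at [0.241, 0.522, 0.215] pointing down, gripper open.
Joint ranges: [-2.91, 2.91], [-0.94, 2.29], [0.18, 2.7], [-1.29, 4.43], [0.17, 2.64], [-3, 3]. Speed limits (rad/s): [2.57, 2.57, 3.14, 3.14, 3.14, 3.14].

### API

Orientations are given as a rotation vector (axis times angle).
In Python, from workcell import bot gives the robot as it stands. Calls block until the motion is done:
- bot.goto(position, orientation): joint-space move of the TCP to a pose.
- bot.line_to(position, rot=None, max_speed=0.15): straight line of the TCP; rot=None keeps the orientation; max_speed is the mean speed in m/s.
- bot.set_joints(angles): joint-space move.
- bot.set_gripper(opening, newtons=None): opening from 0.0 (shut) to 1.0 (fully open); newtons is the grip in N (None keeps the last); returns when the fingers have stopped.
- bot.hold(seconds).
- bot.inverse_kinematics(position, orientation): joint angles nearest the present ones, or None.
- bot.read_camera(name): name is "scene" or "top"; returns a dict with "pixels" (480x640x3 uint8, blue, green, red), "fx", "fy", "cx", "cy" (pixels), "k1" (the pictures are not rectified: a ray, as slopes to the right and down, at radius r is drawn at 1 + k1 r^2 times it, then the intrinsics apply), "R" (3x3) and "t" (3): a world point X has camera coordinates R X + t. Camera axes: x right, y down, z forward; pixel columns grow to the right and rows downward; lengths in m; the calibration is good to about 2 mm. A picture is of the moment at which its call begins. There is no depth.
A pose or a line that the arm cannot do raises bot.MotionError and nothing moves.
- bot.job_done(): hands the job in, once; it reports no verdict.
Readings, each from a call of its own:
- bot.current_clock(): time.
- bot.current_joints(): joint angles.
- bot.current_joint_vel(): joint speeds.
- bot.current_effort(): joint torques, N m.
- bot.current_ee_pos(): TCP position.
- bot.current_tool_rot(): TCP orientation.
- bot.current_contact_force(): force on the tool from outside, world axes, zero at the start.
- bot.current_ft_torque(): the same for the moment, N m.
- bot.current_opening(): opening from 0.0 (shut) to 1.0 (fully open).
Only numpy, scipy, OpenCV 4.12 (cv2) and the standard library are available. Lean on these libraries where they do the work, as an engineer would, in place of code of your own. Each camera call takes 0.05 s, during which the arm holds its last target.

## Working session

There is one attempt and no reset: what is moved stays moved. The work goes in short steps, each a Python script; the robot and the scene stay as the last script left them, time stands still between calls to the robot, and variables do not carry over. Pictures are saved under pics/ and viewed, and the job is handed in when it is done.

```bash
mkdir -p pics; ls
python3 - <<'E'
from workcell import bot
import cv2,numpy as np
for n in("scene","top"):
    c=bot.read_camera(n); cv2.imwrite(f"pics/{n}0.png",c["pixels"]); print(n,{k:c[k] for k in c if k!="pixels"})
print(bot.current_clock(),bot.current_ee_pos(),bot.current_tool_rot())
E
```

```text
pics
scene {'fx': 488.87159789046524, 'fy': 488.87159789046524, 'cx': 318.0365063465493, 'cy': 234.38812210444812, 'k1': -0.07621344388310052, 'R': array([[ 0.78638669,  0.61768818,  0.00756885],
       [ 0.37821546, -0.47175107, -0.79649482],
       [-0.48841482,  0.62921558, -0.60459798]]), 't': array([-0.4769394 , -0.12995454,  1.4423    ])}
top {'fx': 433.23290007928455, 'fy': 433.23290007928455, 'cx': 320.5235739936737, 'cy': 241.9313935669532, 'k1': -0.0872000919515268, 'R': array([[-6.43689762e-04, -9.99918388e-01, -1.27594624e-02],
       [-9.87852609e-01,  2.61854371e-03, -1.55371702e-01],
       [ 1.55392433e-01,  1.25044570e-02, -9.87773674e-01]]), 't': array([0.07001038, 0.54918345, 0.91894372])}
0.1 [0.24082432 0.52152459 0.21373167] [ 2.64612666e+00  1.69235798e+00 -2.50658068e-03]
```

View pics/scene0.png

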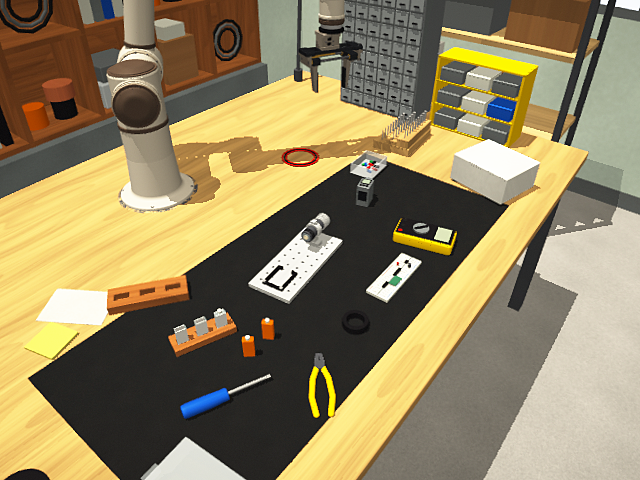

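View pics/top0.png

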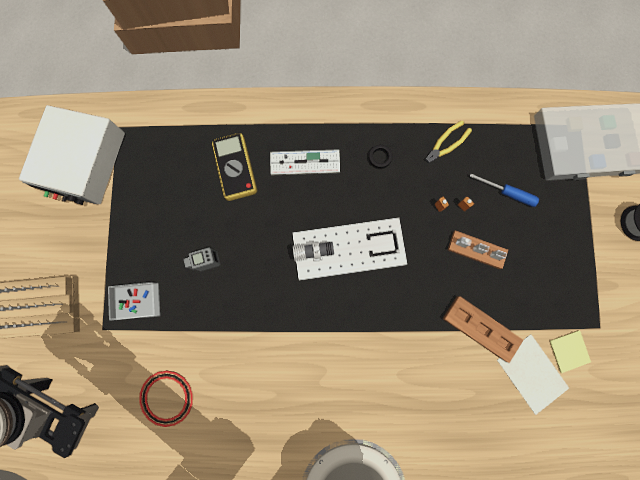

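Run:
```python
import cv2,numpy as np
t=cv2.imread("pics/top0.png"); s=cv2.imread("pics/scene0.png")
def z(im,x0,y0,x1,y1,w,h): return cv2.resize(im[y0:y1,x0:x1],(w,h),interpolation=cv2.INTER_CUBIC)
a=np.vstack([np.hstack([z(t,430,180,530,280,400,300),z(s,150,290,290,370,400,300)][:2]),
 np.hstack([z(t,170,230,240,285,400,300),z(s,340,165,390,215,400,300)])])
cv2.imwrite("pics/z1.png",a)
cv2.imwrite("pics/z2.png",z(t,280,205,420,295,800,514))
```

```text
(no output)
```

View pics/z1.png

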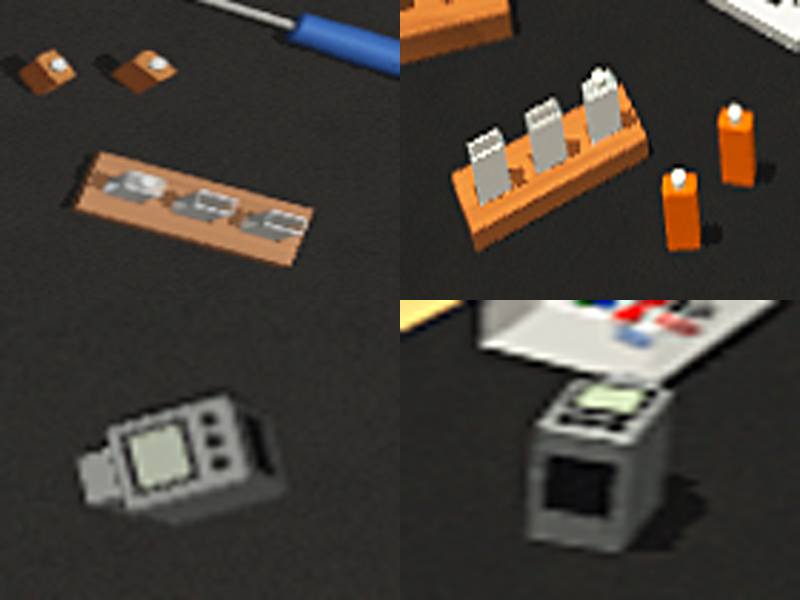

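View pics/z2.png

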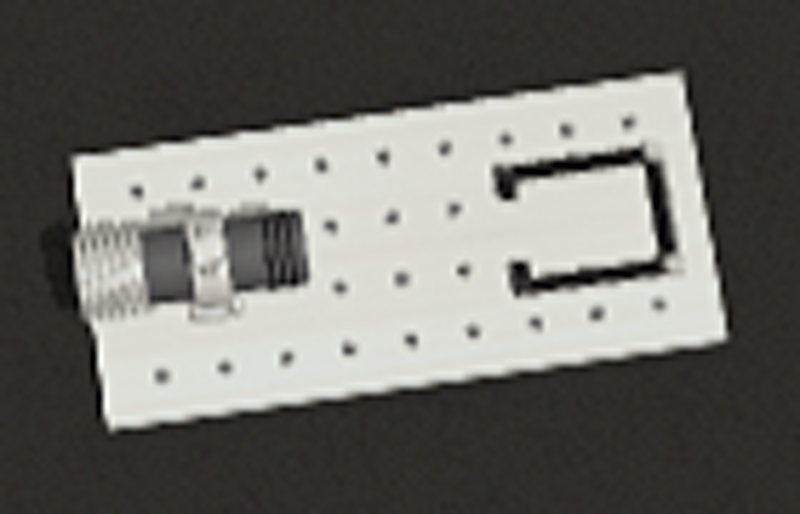

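```bash
cat > h.py <<'E'
import cv2,numpy as np
from workcell import bot
from scipy.optimize import least_squares
def cal(c):
    K=np.array([[c["fx"],0,c["cx"]],[0,c["fy"],c["cy"]],[0,0,1.]]);return K,np.array([c["k1"],0,0,0]),np.array(c["R"]),np.array(c["t"])
def plane(c,uv,z):
    K,d,R,t=cal(c);n=cv2.undistortPoints(np.array(uv,float).reshape(-1,1,2),K,d).reshape(-1,2)
    r=np.c_[n,np.ones(len(n))]@R; o=-R.T@t
    return o+r*((z-o[2])/r[:,2])[:,None]
def proj(c,X):
    K,d,R,t=cal(c);return cv2.projectPoints(np.array(X,float).reshape(-1,1,3),cv2.Rodrigues(R)[0],t,K,d)[0].reshape(-1,2)
def rigid(A,B): # B = R A + t (2D)
    a,b=A.mean(0),B.mean(0);H=(A-a).T@(B-b);th=np.arctan2(H[0,1]-H[1,0],H[0,0]+H[1,1])
    R=np.array([[np.cos(th),-np.sin(th)],[np.sin(th),np.cos(th)]]);return th,b-R@a,R
def up(im,x0,y0,x1,y1,k=8):
    return cv2.resize(im[y0:y1,x0:x1],None,fx=k,fy=k,interpolation=cv2.INTER_CUBIC)
def back(p,x0,y0,k=8): return (np.array(p,float)+.5)/k-.5+[x0,y0]
E
cat > m1.py <<'E'
from h import *
c={n:bot.read_camera(n) for n in("top","scene")}
for n in c:
    print(n,"cam at",-c[n]["R"].T@c[n]["t"])
roi={"top":(280,205,420,295),"scene":(240,205,350,305)}
for n in c:
    x0,y0,x1,y1=roi[n]
    g=up(cv2.cvtColor(c[n]["pixels"],cv2.COLOR_BGR2GRAY),x0,y0,x1,y1)
    bh=cv2.morphologyEx(g,cv2.MORPH_BLACKHAT,np.ones((33,33),np.uint8))
    m=(bh>45).astype(np.uint8)
    k,lab,st,ce=cv2.connectedComponentsWithStats(m)
    pts=[]
    for i in range(1,k):
        if 30<st[i,4]<900 and max(st[i,2],st[i,3])<34:
            ys,xs=np.where(lab==i);w=bh[ys,xs].astype(float);pts.append([(xs*w).sum()/w.sum(),(ys*w).sum()/w.sum()])
    P=back(pts,x0,y0); W=plane(c[n],P,.012)[:,:2]
    np.save(f"holes_{n}.npy",W); print(n,len(W))
    # grid: initial from plate white mask
    mm=(g>150).astype(np.uint8);cs,_=cv2.findContours(mm,cv2.RETR_EXTERNAL,cv2.CHAIN_APPROX_NONE)
    cc=max(cs,key=cv2.contourArea); PW=plane(c[n],back(cc.reshape(-1,2),x0,y0),.012)[:,:2]
    (r)=cv2.minAreaRect((PW*1000).astype(np.float32));print("rect",r)
    b=cv2.boxPoints(r)/1000; e=b[1]-b[0]; 
    if np.linalg.norm(e)<.18: e=b[2]-b[1]
    if e[1]<0:e=-e
    th=np.arctan2(e[1],e[0]);t=np.array(r[0])/1000
    for it in range(5):
        R=np.array([[np.cos(th),-np.sin(th)],[np.sin(th),np.cos(th)]])
        L=(W-t)@R; G=np.c_[np.round(L[:,0]/.025)*.025,(np.round(L[:,1]/.025-.5)+.5)*.025]
        ok=(np.linalg.norm(L-G,axis=1)<.006)&(abs(G[:,1])<.04)&(abs(G[:,0])<.11)
        th,t,R=rigid(G[ok],W[ok])
    print("plate",n,np.round(t*1000,2),"th",th,"n",ok.sum(),"rms mm",1000*np.sqrt(((W[ok]-(G[ok]@R.T+t))**2).sum(1).mean()),sorted(set(np.round(G[ok][:,0]*1000))),sorted(set(np.round(G[ok][:,1]*1000))))
E
python3 m1.py
```

```text
top cam at [0.39976047 0.05707571 0.99392927]
scene cam at [ 1.12865031 -0.67422399  0.77211343]
top 53
rect ((539.553955078125, 5.75189208984375), (111.57320404052734, 253.94590759277344), 8.032693862915039)
plate top [540.2    4.39] th 1.7065096892103007 n 26 rms mm 0.9984779978893537 [np.float64(-100.0), np.float64(-75.0), np.float64(-50.0), np.float64(-25.0), np.float64(0.0), np.float64(25.0), np.float64(50.0), np.float64(75.0), np.float64(100.0)] [np.float64(-38.0), np.float64(-12.0), np.float64(12.0), np.float64(38.0)]
scene 36
rect ((534.4207153320312, 40.889739990234375), (113.94203186035156, 339.9266052246094), 8.646245002746582)
plate scene [489.61  93.94] th 0.0776306683418919 n 4 rms mm 2.2887041917008704 [np.float64(50.0), np.float64(75.0)] [np.float64(-38.0), np.float64(-12.0), np.float64(12.0)]
```

Run:
```python
from h import *
for n in("top","scene"):
    W=np.load(f"holes_{n}.npy"); th,t=1.7065,np.array([.5402,.0044])
    for tol in(.007,.005,.003,.002,.002,.002):
        R=np.array([[np.cos(th),-np.sin(th)],[np.sin(th),np.cos(th)]])
        L=(W-t)@R; G=np.c_[np.round(L[:,0]/.025)*.025,(np.round(L[:,1]/.025-.5)+.5)*.025]
        ok=(np.linalg.norm(L-G,axis=1)<tol)&(abs(G[:,1])<.04)&(abs(G[:,0])<.11)
        th,t,R=rigid(G[ok],W[ok])
    # scale check
    M,_=cv2.estimateAffinePartial2D(G[ok],W[ok]); 
    print(n,np.round(t*1000,2),th,ok.sum(),1000*np.sqrt(((W[ok]-(G[ok]@R.T+t))**2).sum(1).mean()),"scale",np.hypot(M[0,0],M[1,0]))
```

```text
top [539.94   4.3 ] 1.7109902343356649 24 0.20043165555548478 scale 1.001167360199991
scene [538.67   6.29] 1.71321829597198 22 0.4636913763501227 scale 1.0039803265642107
```

Run:
```python
import cv2,numpy as np
t=cv2.imread("pics/top0.png"); s=cv2.imread("pics/scene0.png")
def z(im,x0,y0,x1,y1,k): return cv2.resize(im[y0:y1,x0:x1],None,fx=k,fy=k,interpolation=cv2.INTER_NEAREST)
a=z(t,180,240,225,280,9); b=z(s,350,172,385,212,9)
cv2.imwrite("pics/z3.png",np.hstack([a,b]))
g=cv2.cvtColor(t,cv2.COLOR_BGR2GRAY); print(g[246:274,182:222])
```

```text
[[45 46 47 ... 44 43 44]
 [46 46 45 ... 44 45 48]
 [46 44 45 ... 42 46 46]
 ...
 [45 44 46 ... 44 44 45]
 [44 45 45 ... 47 43 46]
 [44 45 44 ... 43 43 46]]
```

View pics/z3.png

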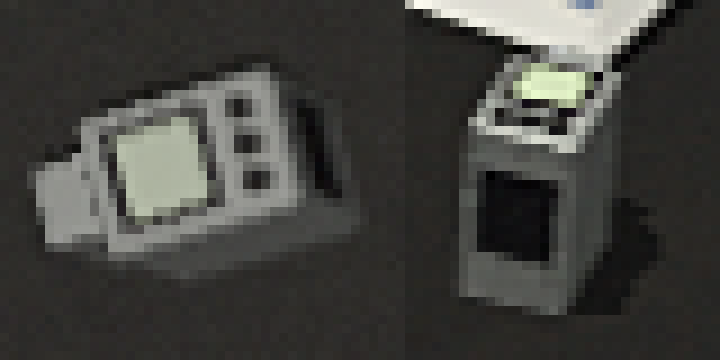

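```bash
cat > m2.py <<'E'
from h import *
c={n:bot.read_camera(n) for n in("top","scene")}
def rect(n,roi,thr,z,op,cl=25,name="m"):
    x0,y0,x1,y1=roi
    g=up(cv2.cvtColor(c[n]["pixels"],cv2.COLOR_BGR2GRAY),*roi)
    m=(g>thr).astype(np.uint8)
    m=cv2.morphologyEx(m,cv2.MORPH_CLOSE,np.ones((cl,cl),np.uint8))
    cs,_=cv2.findContours(m,cv2.RETR_EXTERNAL,cv2.CHAIN_APPROX_NONE);q=max(cs,key=cv2.contourArea)
    m=cv2.drawContours(np.zeros_like(m),[q],-1,1,-1)
    if op: m=cv2.morphologyEx(m,cv2.MORPH_OPEN,cv2.getStructuringElement(cv2.MORPH_ELLIPSE,(op,op)))
    cs,_=cv2.findContours(m,cv2.RETR_EXTERNAL,cv2.CHAIN_APPROX_NONE);q=max(cs,key=cv2.contourArea)
    W=plane(c[n],back(q.reshape(-1,2),x0,y0),z)[:,:2]
    r=cv2.minAreaRect((W*1000).astype(np.float32))
    v=up(c[n]["pixels"],*roi);cv2.drawContours(v,[q],-1,(0,0,255),1);cv2.imwrite(f"pics/{name}_{n}.png",v)
    return r
r1=rect("top",(180,240,225,280),105,.064,85); print(r1)
E
python3 m2.py
```

```text
((510.8948974609375, 334.68255615234375), (35.047420501708984, 57.1058349609375), 16.23908042907715)
```

View pics/m_top.png

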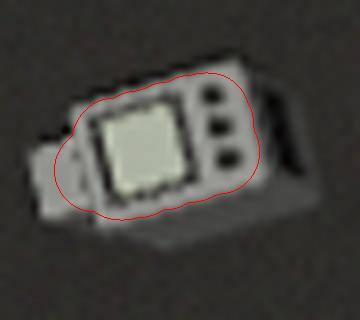

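```bash
cat >> m2.py <<'E'
r1=rect("top",(180,240,225,280),105,.064,0); print(r1)
x0,y0,x1,y1=(180,240,225,280)
def meter(n,roi,thr=105,z=.064):
    g=up(cv2.cvtColor(c[n]["pixels"],cv2.COLOR_BGR2GRAY),*roi)
    m=cv2.morphologyEx((g>thr).astype(np.uint8),cv2.MORPH_CLOSE,np.ones((25,25),np.uint8))
    cs,_=cv2.findContours(m,cv2.RETR_EXTERNAL,cv2.CHAIN_APPROX_NONE);q=max(cs,key=cv2.contourArea)
    v=up(c[n]["pixels"],*roi);cv2.drawContours(v,[q],-1,(0,0,255),1);cv2.imwrite(f"pics/mm_{n}.png",v)
    W=plane(c[n],back(q.reshape(-1,2),roi[0],roi[1]),z)[:,:2]
    r=cv2.minAreaRect((W*1000).astype(np.float32));b=cv2.boxPoints(r)/1000
    e=b[1]-b[0]
    if np.linalg.norm(e)<.045:e=b[2]-b[1]
    if e[1]<0:e=-e
    th=np.arctan2(e[1],e[0]);t=np.array(r[0])/1000
    R=np.array([[np.cos(th),-np.sin(th)],[np.sin(th),np.cos(th)]]);L=(W-t)@R
    # line fits on back edge and the two long sides
    def fit(sel): 
        p=W[sel].astype(np.float32);vx,vy,px,py=cv2.fitLine(p,cv2.DIST_HUBER,0,.001,.001).ravel();return np.array([vx,vy]),np.array([px,py])
    mx=L[:,0].min()
    s1=fit((L[:,1]>.012)&(L[:,0]>mx+.005)&(L[:,0]<mx+.045));s2=fit((L[:,1]<-.012)&(L[:,0]>mx+.005)&(L[:,0]<mx+.045));bk=fit((L[:,0]<mx+.004)&(abs(L[:,1])<.013))
    an=lambda v:np.degrees(np.arctan2(v[1],v[0]))
    print(n,"angles",an(s1[0]),an(s2[0]),an(bk[0]),"rect th",np.degrees(th),"size",r[1])
    d=s1[0]*np.sign(s1[0][1])+s2[0]*np.sign(s2[0][1]);d/=np.linalg.norm(d);pn=np.array([-d[1],d[0]])
    w=abs((s1[1]-s2[1])@pn);yc=((s1[1]+s2[1])/2)@pn;xb=bk[1]@d
    o=d*(xb+.025)+pn*yc;print("origin",o*1000,"th",np.arctan2(d[1],d[0]),"width",w*1000);return o
meter("top",(180,240,225,280))
E
python3 m2.py
```

```text
((510.8821716308594, 334.85577392578125), (35.173465728759766, 57.29271697998047), 15.961592674255371)
((510.1172180175781, 337.3384094238281), (35.77429962158203, 63.10322189331055), 16.313154220581055)
top angles -73.42564 -73.88407 15.444573 rect th 106.31314 size (35.77429962158203, 63.10322189331055)
origin [511.733   331.54828] th 1.8560729 width 34.478073
```

View pics/mm_top.png

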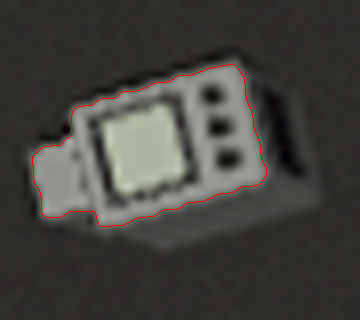

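```bash
cat >> h.py <<'E'
def rotv(yaw): # jaw axis = object's y for object yaw
    x=np.array([-np.sin(yaw),np.cos(yaw),0]);z=np.array([0,0,-1.]);return cv2.Rodrigues(np.c_[x,np.cross(z,x),z])[0].ravel()
E
python3 - <<'E'
from h import *
for f in(0,np.pi):
    for p,y in(((.511,.333,.15),1.856),((.55,-.07,.15),1.712),((.52,-.33,.15),1.4)):
        print(f,y,bot.inverse_kinematics(p,rotv(y+f)))
o=np.array([.5113,.3325]);rv=rotv(1.856+0)
E
```

```text
0 1.856 None
0 1.712 [-3.44569749e-01  1.63276740e-01  1.72314290e+00 -4.44089210e-16
  1.25517302e+00  2.65581923e+00]
0 1.4 [-7.61418022e-01  3.15556792e-01  1.54196671e+00 -4.44089210e-16
  1.28406915e+00  2.55097096e+00]
3.141592653589793 1.856 [ 3.79673877e-01  3.00919236e-01  1.56014272e+00 -4.44089210e-16
  1.28053069e+00  9.44702036e-02]
3.141592653589793 1.712 [-0.34456975  0.16327674  1.7231429   0.          1.25517302 -0.48577342]
3.141592653589793 1.4 [-0.76141802  0.31555679  1.54196671  0.          1.28406915 -0.59062169]
```

Candidates: meter – only the grey block at top (200,258) (the multimeter at (234,167) is yellow). Cell – stoppered clear one in the small block's left slot at top (465,240); open ones at (480,248) and (495,255); orange decoys at (441,203) and (466,203); larger block at (483,328) is empty. The close crops above (white round stopper on the leftmost glass cell) confirm the choice.

Run:
```python
from h import *
o=np.array([.5114,.3325]);rv=rotv(1.856+np.pi)
bot.goto([*o,.14],rv); print(bot.current_clock(),bot.current_ee_pos())
bot.line_to([*o,.020],max_speed=.12)
c=bot.read_camera("scene");cv2.imwrite("pics/s1.png",up(c["pixels"],310,100,430,230,4))
print(bot.current_contact_force(),bot.current_clock())
bot.set_gripper(0.0,12); print(bot.current_opening(),bot.current_contact_force(),bot.current_clock())
c=bot.read_camera("top");cv2.imwrite("pics/t1.png",up(c["pixels"],140,200,260,300,6))
```

```text
1.675 [0.51084026 0.33349361 0.1403667 ]
[0.16309712 0.28268777 0.3414521 ] 2.875
0.39053681820346875 [-0.97726455  0.62372778 -0.61614625] 3.7583
```

View pics/s1.png

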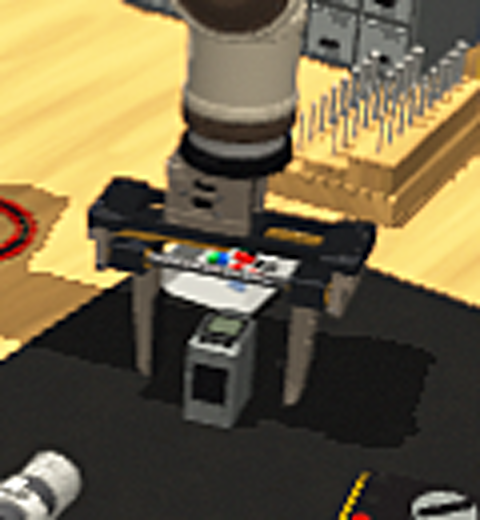

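View pics/t1.png

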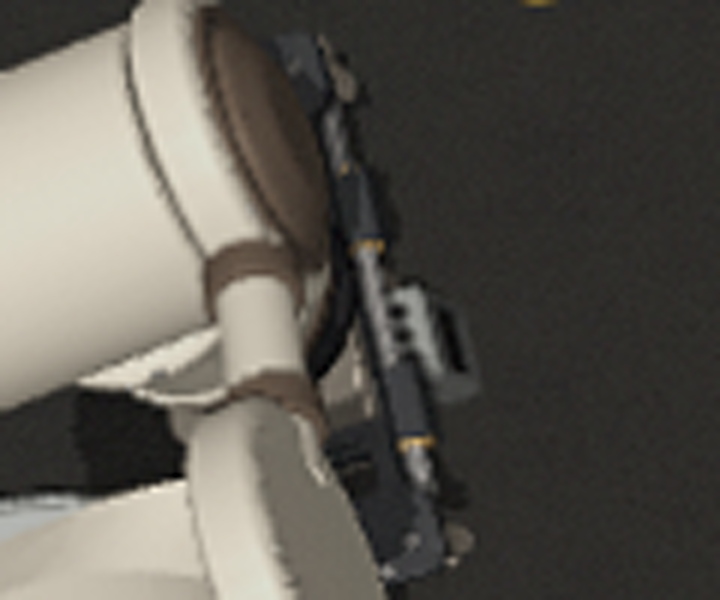

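Run:
```python
from h import *
th=1.712;rv=rotv(th+np.pi);p=np.array([.5501,-.0709])
bot.set_gripper(0.0,20)
bot.line_to([.5114,.3325,.14],max_speed=.12); print(bot.current_opening(),bot.current_contact_force())
bot.goto([*p,.14],rv)
bot.line_to([*p,.062],max_speed=.1)
bot.hold(.3)
print(bot.current_clock(),[np.round(bot.current_ee_pos()*1000,1) for _ in range(3)],bot.current_tool_rot(),rv)
for n in("top","scene"):
    c=bot.read_camera(n);cv2.imwrite(f"pics/{n}2.png",c["pixels"])
t=cv2.imread("pics/top2.png");s=cv2.imread("pics/scene2.png")
cv2.imwrite("pics/z4.png",np.hstack([cv2.resize(t[190:290,300:420],(400,333)),cv2.resize(s[205:305,230:350],(400,333))]))
```

```text
0.3908358979017596 [ 0.89340947  0.32401731 -2.3619589 ]
7.9083 [array([550.4, -71. ,  62.5]), array([550.4, -71. ,  62.5]), array([550.4, -71. ,  62.5])] [3.13340305e+00 2.21616231e-01 1.32412269e-03] [3.13376608 0.22161799 0.        ]
```

View pics/z4.png

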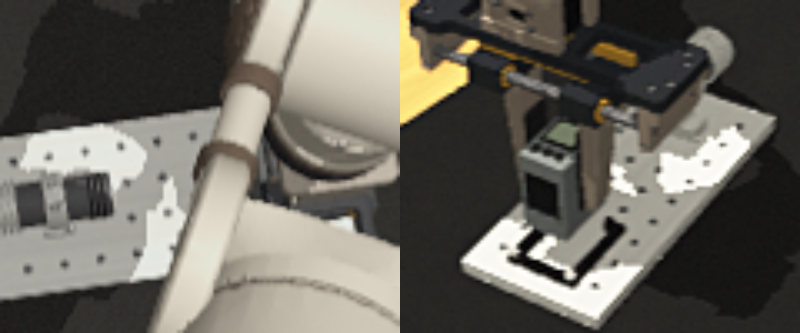

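Run:
```python
from h import *
c=bot.read_camera("scene")
th=1.712;p=np.array([.5501,-.0709,.042]);R=np.array([[np.cos(th),-np.sin(th),0],[np.sin(th),np.cos(th),0],[0,0,1]])
loc=np.array([[x,y,z] for x in(-.025,.025) for y in(-.018,.018) for z in(0,.064)])
P=proj(c,loc@R.T+p);print(np.c_[loc*1000,P])
# pocket outline at plate top in scene-cam estimate
ths=1.7132;Rs=np.array([[np.cos(ths),-np.sin(ths),0],[np.sin(ths),np.cos(ths),0],[0,0,1]])
tp=np.array([.53867,.00629,.012]);
rim=np.array([[-.077-.0265,-.0265,.011],[-.077-.0265,.0265,.011],[-.077+.0265,.0265,.011],[-.077+.0265,-.0265,.011]])
Q=proj(c,rim@Rs.T+tp)
roi=(255,235,305,305);k=10
v=up(c["pixels"],*roi,k)
tr=lambda q:tuple(int(a) for a in (np.array(q)-[roi[0],roi[1]]+.5)*k-.5)
for q in P:cv2.circle(v,tr(q),4,(0,0,255),1)
for q in Q:cv2.circle(v,tr(q),4,(0,255,0),1)
cv2.imwrite("pics/z5.png",v[:, :])
```

```text
[[-25.         -18.           0.         279.67955247 278.12127036]
 [-25.         -18.          64.         278.46329533 255.83276204]
 [-25.          18.           0.         266.27550193 272.59027322]
 [-25.          18.          64.         264.58325238 250.40112742]
 [ 25.         -18.           0.         291.83622239 265.37469172]
 [ 25.         -18.          64.         291.10615829 243.3249023 ]
 [ 25.          18.           0.         278.67737382 260.17557257]
 [ 25.          18.          64.         277.48932528 238.231403  ]]
```

View pics/z5.png

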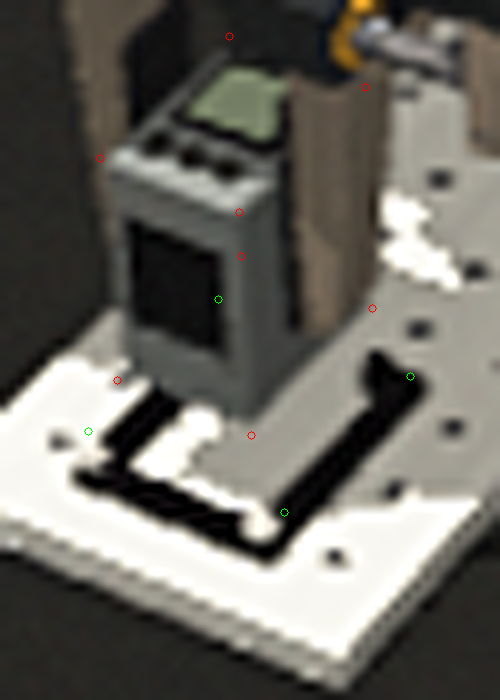

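Run:
```python
from h import *
c=bot.read_camera("scene")
v=up(c["pixels"],262,240,296,282,18);v=cv2.convertScaleAbs(v,alpha=1.6,beta=10)
for i in range(262,296,5):cv2.putText(v,str(i),((i-262)*18,10),0,.35,(0,255,255))
for i in range(240,282,5):cv2.putText(v,str(i),(0,(i-240)*18+9),0,.35,(0,255,255))
cv2.imwrite("pics/z6.png",v[:600] if v.shape[0]<=600 else cv2.resize(v,None,fx=.79,fy=.79))
print(v.shape)
```

```text
(756, 612, 3)
```

View pics/z6.png

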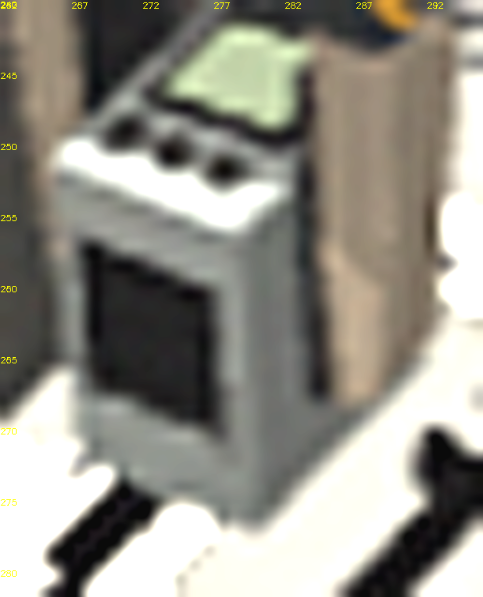

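Run:
```python
from h import *
bot.line_to([.5501,-.0709,.0455],max_speed=.08);bot.hold(.2)
print(bot.current_ee_pos()*1000,bot.current_contact_force(),bot.current_clock())
c=bot.read_camera("scene")
v=up(c["pixels"],255,245,303,295,14);v=cv2.convertScaleAbs(v,alpha=1.3,beta=10)
# rim lines in scene-cam plate frame
ths=1.7132;Rs=np.array([[np.cos(ths),-np.sin(ths),0],[np.sin(ths),np.cos(ths),0],[0,0,1]]);tp=np.array([.53867,.00629,0])
def dr(loc,col):
    q=proj(c,np.array(loc)@Rs.T+tp)
    q=((q-[255,245]+.5)*14-.5).astype(int);cv2.polylines(v,[q.reshape(-1,1,2)],False,col,1)
def sq(xb,yh,z,xf): return [[xf,yh,z],[xb,yh,z],[xb,-yh,z],[xf,-yh,z]]
dr(sq(-.077-.0335,.0265,.023,-.045),(0,255,0));dr(sq(-.077-.0265,.0195,.012,-.045),(255,255,0))
dr(sq(-.077-.025,.018,.0255,-.052),(0,0,255))
cv2.imwrite("pics/z7.png",v[:600])
```

```text
[550.36772758 -70.97448657  45.74063639] [-0.1386896  -0.07719161 -2.12697086] 8.6667
```

View pics/z7.png

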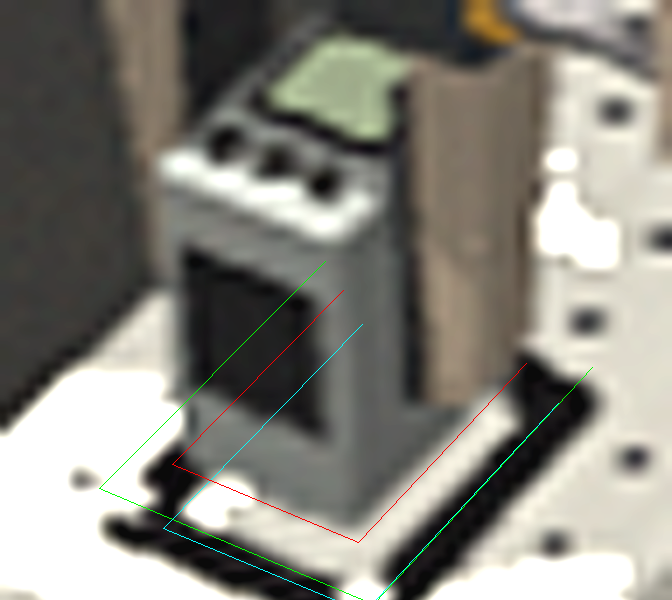

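Run:
```python
from h import *
z=.0455;f0=np.array(bot.current_contact_force())
while z>.0335:
    z-=.0015;bot.line_to([.5501,-.0709,z],max_speed=.03)
    f=np.array(bot.current_contact_force())-f0;print(round(z*1e3,1),np.round(f,2),np.round(bot.current_ft_torque(),2))
    if np.linalg.norm(f)>4:break
print(bot.current_ee_pos()*1000,bot.current_clock())
```

```text
44.0 [-0.57 -0.76 -2.05] [-0.08  0.07  0.01]
42.5 [-0.36 -0.   -2.24] [-0.02  0.03  0.01]
41.0 [ 0.07 -0.06 -0.49] [-0.07  0.04  0.03]
39.5 [-0.68 -0.97 -0.79] [-0.09  0.03  0.02]
38.0 [ 0.29 -0.18 -1.49] [-0.05  0.03  0.  ]
36.5 [-0.44 -0.67 -1.37] [-0.03  0.01 -0.03]
35.0 [-0.47 -0.38 -1.77] [-0.08  0.1  -0.02]
33.5 [-0.68 -0.26 -0.28] [-0.08  0.06 -0.05]
[549.98368551 -70.84900911  33.34502271] 10.7167
```

Run:
```python
from h import *
z=.0335
for i in range(8):
    z-=.0005;bot.line_to([.5501,-.0709,z],max_speed=.02);bot.hold(.1)
    f=np.array(bot.current_contact_force());print(round(z*1e3,1),np.round(f,2))
    if f[2]>1.5:break
print(bot.current_ee_pos()*1000,bot.current_clock())
c=bot.read_camera("scene")
v=up(c["pixels"],245,225,315,300,8);cv2.imwrite("pics/z8.png",v)
```

```text
33.0 [-0.32 -0.68 -2.75]
32.5 [ 0.1   0.01 -1.44]
32.0 [ 0.15 -0.35 -1.83]
31.5 [-2.85  0.82  5.29]
[550.10450309 -70.91815902  31.9614043 ] 12.1167
```

View pics/z8.png

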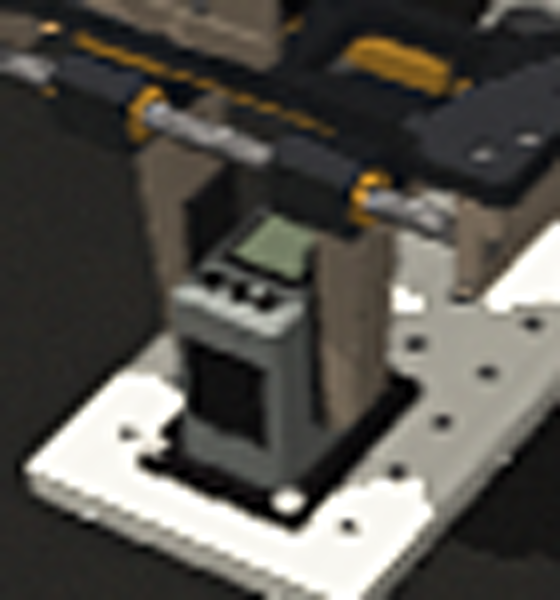

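Run:
```python
from h import *
bot.set_gripper(0.65); print(bot.current_opening(),bot.current_contact_force())
bot.line_to([.5501,-.0709,.14],max_speed=.12)
bot.goto([.46,-.25,.22],rotv(1.712+np.pi)); print(bot.current_clock())
for n in("top","scene"):
    c=bot.read_camera(n);cv2.imwrite(f"pics/{n}3.png",c["pixels"])
t=cv2.imread("pics/top3.png");s=cv2.imread("pics/scene3.png")
cv2.imwrite("pics/z9.png",np.vstack([np.hstack([up(t,350,210,420,285,4)*1,cv2.resize(s[215:290,240:310],(280,300))]),cv2.resize(t[180:290,420:550],(560,300))]))
```

```text
0.6514558791141397 [-0.18326217  0.73540952  0.06270658]
14.6083
```

View pics/z9.png

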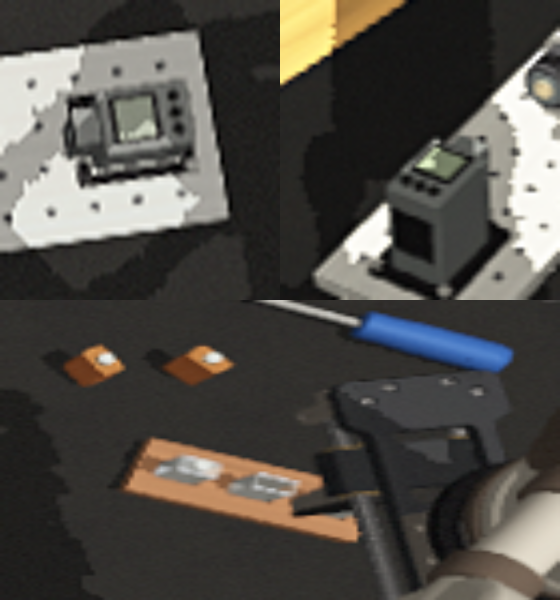

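View pics/top3.png

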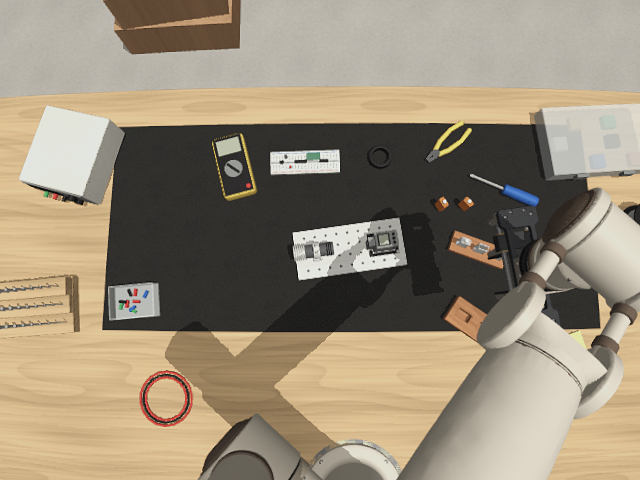

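```bash
cat > m3.py <<'E'
from h import *
for n,roi in(("top",(440,222,518,278)),("scene",(160,300,245,362))):
    c=bot.read_camera(n);im=cv2.imread(f"pics/{n}0.png")
    u=up(im,*roi);hsv=cv2.cvtColor(u,cv2.COLOR_BGR2HSV)
    m=((hsv[...,0]<22)&(hsv[...,1]>70)&(hsv[...,2]>(95 if n=="top" else 150))).astype(np.uint8)
    m=cv2.morphologyEx(m,cv2.MORPH_OPEN,np.ones((13,13),np.uint8))
    m=cv2.morphologyEx(m,cv2.MORPH_CLOSE,np.ones((41,41),np.uint8))
    cs,_=cv2.findContours(m,cv2.RETR_EXTERNAL,cv2.CHAIN_APPROX_NONE);q=max(cs,key=cv2.contourArea)
    W=plane(c,back(q.reshape(-1,2),roi[0],roi[1]),.016)[:,:2];r=cv2.minAreaRect((W*1000).astype(np.float32));print(n,r)
    cv2.drawContours(u,[q],-1,(0,0,255),1)
    b=cv2.boxPoints(r)/1000;pb=proj(c,np.c_[b,np.full(4,.016)]);cv2.polylines(u,[((pb-[roi[0],roi[1]]+.5)*8).astype(int).reshape(-1,1,2)],True,(0,255,0),1)
    cv2.imwrite(f"pics/b_{n}.png",u)
E
python3 m3.py
```

```text
top ((535.6443481445312, -292.6378479003906), (132.8231964111328, 49.80045700073242), 69.58502197265625)
scene ((535.0368041992188, -291.69989013671875), (131.80836486816406, 48.76112365722656), 69.59941864013672)
```

View pics/b_top.png

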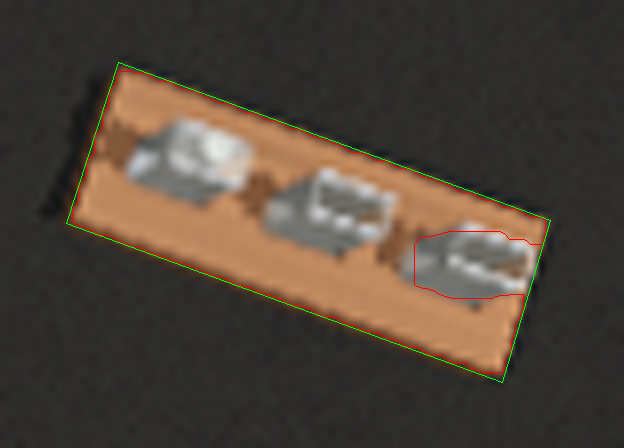

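View pics/b_scene.png

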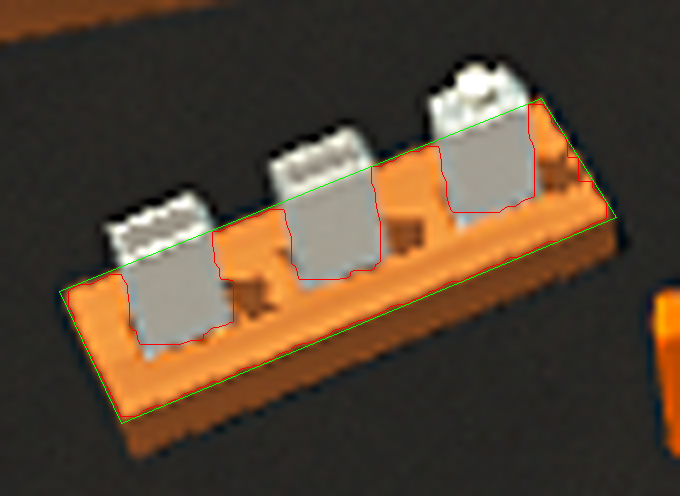

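```bash
python3 - <<'E'
from h import *
th=np.radians(69.59);o=np.array([.5353,-.2922])+.042*np.array([np.cos(th),np.sin(th)]);rv=rotv(th+np.pi)
print(o,bot.inverse_kinematics([*o,.019],rv))
bot.set_gripper(0.45,5)
bot.goto([*o,.13],rv)
bot.line_to([*o,.07],max_speed=.15)
bot.hold(.1);e=np.array(bot.current_ee_pos());print(e*1000)
for n,roi in(("top",(420,200,520,290)),("scene",(150,240,270,370))):
    c=bot.read_camera(n);cv2.imwrite(f"pics/{n}4.png",up(c["pixels"],*roi,4))
print(bot.current_clock())
E
python3 -c "
import cv2,numpy as np
a=cv2.imread('pics/top4.png');b=cv2.imread('pics/scene4.png');h=500
print(a.shape,b.shape)
cv2.imwrite('pics/z10.png',np.hstack([cv2.resize(a,(360,324)),cv2.resize(b,(int(480*324/520),324))]))"
```

```text
[ 0.5499469  -0.25283671] [-6.30338251e-01  4.54838092e-01  1.64554336e+00 -8.88178420e-16
  1.04121121e+00 -2.74116551e-01]
[ 550.9862888  -253.78969321   72.11983965]
16.6417
(360, 400, 3) (520, 480, 3)
```

View pics/scene4.png

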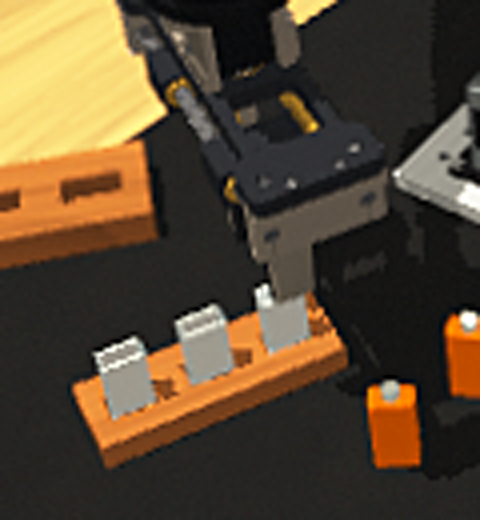

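Run:
```python
from h import *
o=np.array([.5499,-.2528])
print(np.array(bot.current_ee_pos())*1000)
bot.line_to([*o,.0195],max_speed=.06);bot.hold(.3)
print(np.array(bot.current_ee_pos())*1000,bot.current_contact_force(),bot.current_clock())
c=bot.read_camera("scene");cv2.imwrite("pics/s5.png",up(c["pixels"],190,260,270,350,6))
```

```text
[ 550.83796813 -253.5507196    71.6951373 ]
[ 550.07451065 -252.92371376   19.79991386] [-0.3594287  -0.26898517  0.07783765] 17.9333
```

View pics/s5.png

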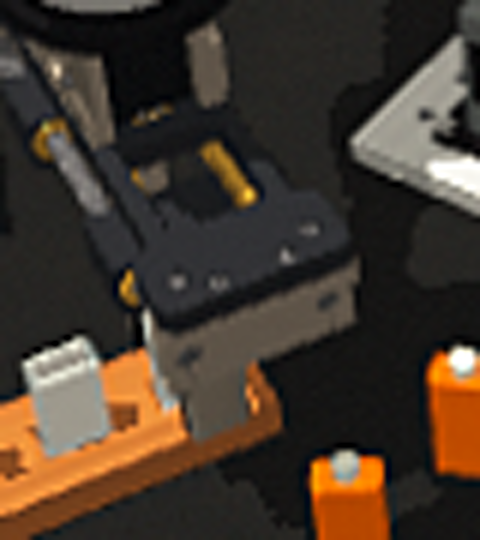

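Run:
```python
from h import *
bot.set_gripper(0.0,5); print(bot.current_opening()*92,bot.current_contact_force(),bot.current_clock())
bot.hold(.2);f=np.array(bot.current_contact_force());print(f)
bot.set_gripper(0.0,12);bot.hold(.1);print(bot.current_opening()*92,bot.current_contact_force(),np.array(bot.current_ee_pos())*1000)
o=[.5499,-.2528]
bot.line_to([*o,.036],max_speed=.05);print(bot.current_contact_force(),bot.current_opening()*92)
bot.line_to([*o,.13],max_speed=.12);print(bot.current_contact_force(),bot.current_opening()*92,bot.current_clock())
c=bot.read_camera("scene");cv2.imwrite("pics/s6.png",up(c["pixels"],150,230,270,350,5))
```

```text
12.677945348437861 [ 0.46599951 -0.38225872  0.8445602 ] 18.525
[-0.09354577 -0.61008839  0.03463301]
12.602721335941851 [ 0.00580288 -0.58866011 -0.36238843] [ 549.87738578 -252.79767064   19.49022013]
[-0.57239687 -0.03408375 -1.7880504 ] 12.09922957187663
[-1.28995232 -0.00483627 -0.3214967 ] 12.30155289432596 20.4583
```

View pics/s6.png

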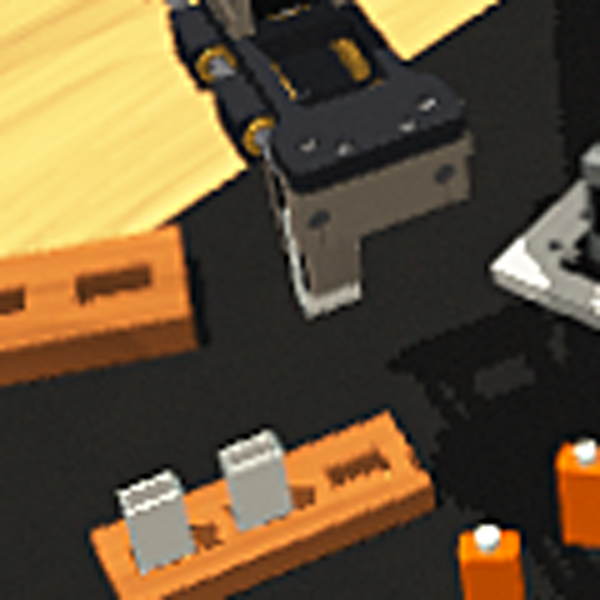

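Run:
```python
from h import *
o=[.5499,-.2528]
b=np.array([.5393,.0053]);rv=rotv(1.712+np.pi)
bot.line_to([*o,.15],max_speed=.12)
bot.goto([*b,.15],rv)
bot.line_to([*b,.09],max_speed=.1);bot.hold(.6)
print(np.array(bot.current_ee_pos())*1000,bot.current_tool_rot(),rv,bot.current_clock(),bot.current_opening()*92)
for n,roi in(("scene",(230,150,370,310)),("top",(270,190,420,300))):
    c=bot.read_camera(n);cv2.imwrite(f"pics/{n}7.png",c["pixels"]);cv2.imwrite(f"pics/{n}7z.png",cv2.resize(up(c["pixels"],*roi,4),None,fx=.9,fy=.9))
```

```text
[539.31185243   5.33231481  90.04887302] [3.13374699e+00 2.21668732e-01 8.26534439e-05] [3.13376608 0.22161799 0.        ] 23.1833 12.260498938763158
```

View pics/scene7z.png

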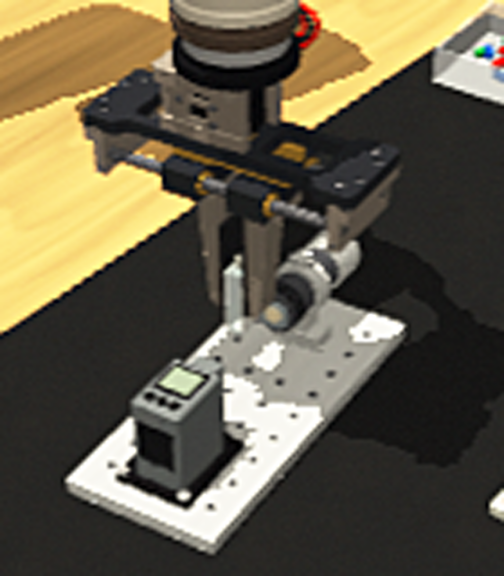

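View pics/top7z.png

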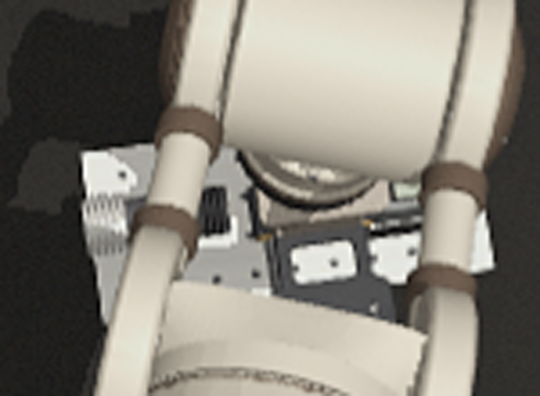

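```bash
cat > ov.py <<'E'
from h import *
import sys
zb=float(sys.argv[1]);out=sys.argv[2];b=np.array([.5393,.0053]) if len(sys.argv)<5 else np.array([float(sys.argv[3]),float(sys.argv[4])])
c=bot.read_camera("scene");roi=(270,190,340,260);k=8
v=up(c["pixels"],*roi,k)
def fr(th,t): 
    R=np.array([[np.cos(th),-np.sin(th),0],[np.sin(th),np.cos(th),0],[0,0,1]]);return lambda L:np.array(L)@R.T+t
def dr(f,L,col):
    q=((proj(c,f(L))-[roi[0],roi[1]]+.5)*k-.5).astype(int);cv2.polylines(v,[q.reshape(-1,1,2)],False,col,1)
T=fr(1.712,np.array([*b,0]));S=fr(1.7132,np.array([.53867,.00629,0]))
x,y=.01125,.00625
for sx in(-x,):dr(T,[[sx,-y,zb],[sx,y,zb],[sx,y,zb+.045],[sx,-y,zb+.045],[sx,-y,zb]],(0,0,255))
dr(T,[[-x,-y,zb],[x,-y,zb],[x,-y,zb+.045]],(0,255,255))
a=np.linspace(0,6.3,40);dr(S,np.c_[np.full(40,.038),.015*np.cos(a),.057+.015*np.sin(a)],(0,255,0))
dr(S,[[.038,0,.057],[-.038,0,.057]],(255,0,255))
cv2.imwrite(out,v)
E
python3 ov.py .0745 pics/o1.png
```

```text
(no output)
```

View pics/o1.png

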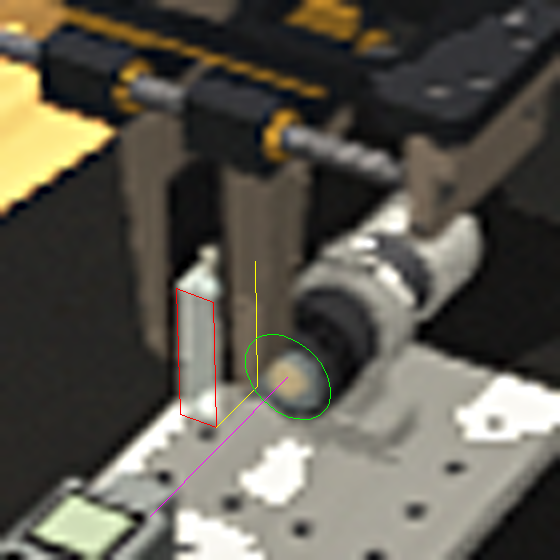

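```bash
python3 - <<'E'
from h import *
bot.line_to([.5393,.0053,.050],max_speed=.05);bot.hold(.7)
print(np.array(bot.current_ee_pos())*1000,bot.current_contact_force(),bot.current_opening()*92,bot.current_clock())
E
python3 ov.py .0345 pics/o2.png
```

```text
[539.29259309   5.28991676  50.0066212 ] [ 0.05758914  0.45917111 -0.54422263] 12.389865977593319 24.9833
```

View pics/o2.png

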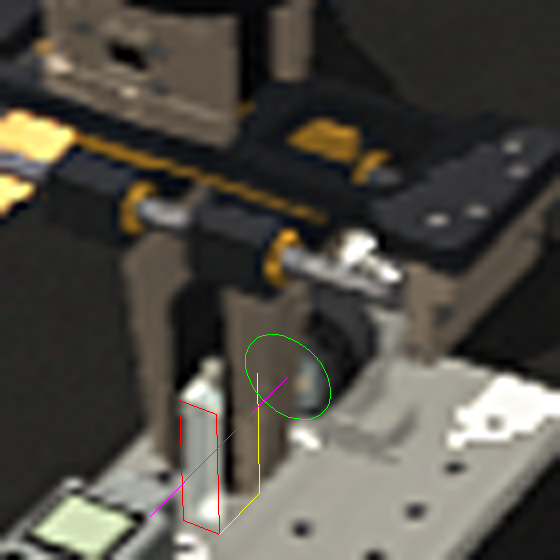

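Run:
```python
from h import *
c=bot.read_camera("scene");roi=(284,228,309,262);k=17
v=up(c["pixels"],*roi,k)
w=v.copy()
b=np.array([.5393,.0053]);th=1.712;R=np.array([[np.cos(th),-np.sin(th),0],[np.sin(th),np.cos(th),0],[0,0,1]])
x,y,z=.01125,.00625,.0345
bias=np.array([-.00065,.001,0])
L=np.array([[-x,-y,z],[-x,y,z],[-x,y,z+.045],[-x,-y,z+.045],[-x,-y,z],[x,-y,z],[x,-y,z+.045],[-x,-y,z+.045]])
q=((proj(c,L@R.T+[*b,0]+bias)-[roi[0],roi[1]]+.5)*k-.5).astype(int)
cv2.polylines(w,[q.reshape(-1,1,2)],False,(0,0,255),1)
cv2.imwrite("pics/o3.png",cv2.resize(np.hstack([v,w]),None,fx=.9,fy=.9))
```

```text
(no output)
```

View pics/o3.png

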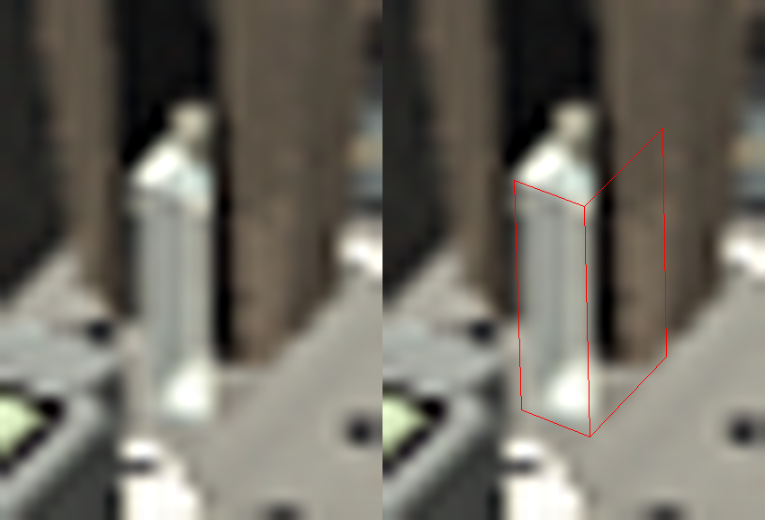

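Run:
```python
from h import *
bot.hold(.3);print(np.abs(bot.current_joint_vel()).max(),bot.current_contact_force(),bot.current_opening()*92,bot.current_clock())
c=bot.read_camera("scene");cv2.imwrite("pics/s9.png",c["pixels"])
bot.job_done()
```

```text
0.0018996003056997695 [-0.1188606  -0.41945923 -0.4217945 ] 12.385879600081823 25.3833
the job is handed in; nothing more can be done
```

View pics/s9.png

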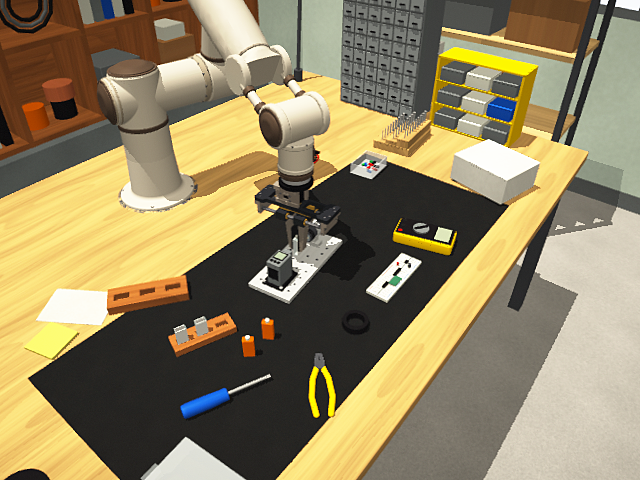

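I put the meter in its cradle and let go of it. I then drew the stoppered cell out by its frosted sides, and it is now held upright and still in the light path at about the plate's centre. I handed the job in at 25.4 s.

**Meter:** I felt no sideways contact on the way down. It touched the floor at the expected height, with about 5 N at the first touch. In the picture taken after release it looks upright and parallel to the cradle. I did not measure its final angle, because the arm's shadow lay over it; the rim limits how far it can be turned.

**Cell:** The jaws read 12.4 mm, which matches the cell's 12.5 mm width. Tool position and angle matched what I commanded to within 0.1 mm, and the arm was at rest. In the last picture the open cells, orange decoys and other bystanders look unmoved.

**Disagreements:**
- **Cameras:** the two cameras placed the plate about 2.4 mm apart, so I used their mean.
- **Cell overlay:** in the scene view the cell sits about half a pixel (roughly 1 mm) off its predicted outline, mostly along the light path. Its lower edge was unclear against the plate. I left this uncorrected as being within tolerance.

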